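Start the nib grinder in the marked gear

ROBOT

A 6-joint arm with a two-finger parallel gripper is mounted at the origin on a cart in front of the work surface, level with it; the furniture and walls round the work are solid. World frame = base frame: x ahead of the robot, y to its left, z up, the work surface at z = 0. Lengths are in m, angles in rad, forces in N, time in s.
With the tool pointing down it reaches from about 0.35 to 0.925 m from the base axis. Payload 6.4 kg.
Tool frame: the origin (TCP) lies on the centre line of the jaws, within the pads' length; the fingertips stand 19 mm ahead of it and the grasp point (between the pads) is the TCP (r.nose_length is the distance from the TCP to the fingertips, in m); z points along the fingers, y is the line along which they close (so a half turn about z gives the same grasp; the last joint's range is limited). The gripper opens to 94 mm and grips with 3 to 60 N. Pads are 16 mm wide; open, the fingers measure 119 mm over their backs; the gripper's body (75 mm by 177 mm) begins 78 mm behind the grasp point.
Start: joints at [-1.384, 0.245, 1.558, -0, 1.339, -0.174], TCP at [0.229, -0.608, 0.224] pointing down, gripper open.
Joint ranges: [-3.13, 3.13], [-1.02, 2.26], [0.13, 2.54], [-0.95, 4.09], [0.21, 2.88], [-2.74, 2.74]. Speed limits (rad/s): [2.57, 2.57, 3.14, 3.14, 3.14, 3.14].

INTERFACE

Orientations are given as [roll, pitch, yaw] about the fixed x, y, z axes, in that order (R = Rz(yaw) Ry(pitch) Rx(roll)).
In Python, from bench import status, capture, hand_in, spotter, r gives the robot as it stands. The module is installed in compiled form; this text tells all that it offers.
- The arm moves only by the tool drive_tool, never from a script. Its argument "targets" is one flat list of numbers, 7 for each row, row after row: the shift along the tool's x, y, z in mm, then the turn, a rotation vector about the tool's x, y, z in rad, then the opening, from 0 (shut) to 1 (fully open). In form: [tx, ty, tz, wx, wy, wz, claw, tx, ty, tz, wx, wy, wz, claw, ...]. A call has 1 to 20 rows; each row shifts and turns the commanded pose from where the row before left it, along the tool's axes as they then stand; what a row does not reach is not made up. A row lasts 1/10 s, in which the tool goes at most 50 mm and 8.59 degrees, less where a joint would pass 70% of its speed; a pose out of reach is approached as far as the arm can. A call is refused whole if a number of a shift passes 50 or a number of a turn 0.15, either way. A call with a gripper value outside its range is refused whole. The fingers move at their own pace and stop on an object; "newtons" is the grip in N (left out, the last holds). Time passes only in rows, so rows that do not move let the fingers close. It gives the time, the measured TCP pose, the force, the opening and the grip force at its end, in the units of the state.
- status.read_state(): the state, without advancing time (a new reading comes with each control period).
- capture(name): name is "side" or "top" or "wrist"; returns a dict with "image" (400x640x3 uint8, red, green, blue), "fx", "fy", "cx", "cy" (pixels), "k1" (the pictures are not rectified: a ray, as slopes to the right and down, at radius r is drawn at 1 + k1 r^2 times it, then the intrinsics apply), "position" and "orientation" of the camera in the world; the wrist camera has in their place "mount" (4x4, takes a point from camera to tool coordinates, whose origin is the TCP and whose axes are the flange's). Camera axes: x right, y down, z forward; pixel columns grow to the right and rows downward; lengths in m; the calibration is good to about 2 mm. A picture is of the moment at which its call begins: read the wrist's pose just before it. There is no depth.
- hand_in(): hands the job in; it is judged then, once.
Trained networks look in the newest picture that a camera, given by its name, has taken for a name from the list of things; names that differ only in an ending like _2 or _b are one class to them, and where a whole thing is asked for, a point or a joint stands for the part that bears it (a point fixed in the world has none). Each returns a list of dicts, best first, with "confidence" (0 to 1); they miss things now and then, are a little off and sometimes report something else, mostly with a low value. They report only what shows in the picture. A call takes as long as a camera call.
- spotter.look_for(label, camera): "extent" ([centre column, centre row, width, height] in pixels, round what is visible of it).
- spotter.pinpoint(label, camera): "point" ([column, row] in pixels: a listed point, or the origin of a listed thing).
The state is a dict: "clock": time; "joint_positions": joint angles; "qd": joint speeds; "tau": joint torques, N m; "ee_pos": TCP position; "orientation": TCP orientation; "force": force on the tool from outside, world axes, zero at the start; "torque": the same for the moment, N m; "grip_width": finger opening in m; "grasp_force": force on a finger pad.
Only numpy, scipy, OpenCV 4.12 (cv2) and the standard library are available. Lean on these libraries where they do the work, as an engineer would, in place of code of your own. Each camera call takes 0.05 s, during which the arm holds its last target. There are 200 camera calls.

TASK

Get the bench grinder running: close its hopper lid fully, then move the gear lever out of its parking slot, across the neutral slot and all the way forward (away from you) into the far slot marked with the round disc. Only when it is in that gear, push the start button right down and let go; leave the steel cup under the chute where it is.

Things in the scene. Friction and masses are not known exactly. Their poses are not given: they have to be found in the camera images.
- grinder: grey bench grinder, 215 x 310 mm, fixed; origin on the table under its middle; its x points away from the operator (far, forward), y left. Right half: gear case, steel gate plate on top at z 113 mm. Left half: hopper 120 x 124 mm, centre x 30, y 80, rim z 140 mm, start button in front of it. Motor behind the gear case (to x 180, z 97 mm); chute in front (y 55, to x -155 mm).
- gate_center (a point): middle of the slot pattern in the 6 mm gate plate, 90 mm above the pivot. Slots 16 mm wide, lever shank 11 mm thick. A straight neutral slot runs left-right (grinder y) through here; from it legs run to the operator (-x) at y +24, 0, -24 mm and away (+x) at y +24, -24 mm only. Legs end 32 mm from here in x.
- lever_pivot (a point): fixed pivot of the gear lever, inside the gear case, 20 mm above the table
- lever_knob (a point): centre of the lever's round black knob, 40 mm wide, 41 mm high, best gripped across from above; at pivot + 200 mm * (sin b, cos b sin a, cos a cos b) in grinder axes (a, b: cross and shift angle). The lever stays where it is left; 1 to 1.5 N at the knob moves it; the gate's edges stop it outside the slots.
- gear_shift (a joint): lever's fore-and-aft angle b, rad: 0 in the neutral slot, positive away from the operator, about +0.285 at the end of a far leg, -0.285 at the end of a near leg. It starts in the middle near leg (parked), somewhere between -0.28 and -0.20.
- gear_cross (a joint): lever's sideways angle a, rad: 0 in the middle, positive to the grinder's left; +0.26 in the left legs, -0.26 in the right legs
- marker_disc: round dark steel disc, 32 mm diameter, 6 mm high, lying on the gate plate just beyond the end of one of the two far legs, 38 mm left or right of the gate's middle line: it marks the gear to be used; it is fixed. Origin at the centre of its underside, axes as the grinder's.
- marker_bar: narrow dark steel bar, 40 x 10 x 6 mm, fixed likewise beyond the other far leg: the gear not to be used. Origin at the centre of its underside.
- hopper_lid (a joint): angle of the hopper lid, rad: 0 shut, larger when open (starts 0.6 to 1.05). The hinge is on the far side of the hopper and a little stiff: the lid stays where it is left, and is shut by pushing its free edge down (about 2 N).
- lid_hinge (a point): middle of the lid's hinge line, which runs along the grinder's y at the hopper's far rim; x and z of the grinder at x 90, z 140 mm. The flat steel lid is 6 mm thick, 120 mm wide, reaches 120 mm from the hinge line and has a thin 60 mm wide lip of 12 mm more.
- lid_edge (a point): point on the lid's outer (upper) face, 110 mm from the hinge line, in the middle of its width
- start_button_top (a point): middle of the top of the round black start button, 32 mm diameter, faces up, 112 mm above the table when not pressed; spring return
- start_button (a joint): travel of the start button, m: 0 up, 0.006 fully down (about 5 N)
- crumb_cup: empty steel cup, 66 mm diameter, 33 mm high, standing loose under the chute in front of the grinder; to be left alone. Origin at the centre of its underside.

How it is judged:
On the way, in this order (a step that is already met when the one before it is completed fails the run):
1. the hopper lid is shut (value of joint hopper_lid below 0.06 rad), for 0.2 s.
2. the lever is fully in the far slot marked with the disc, lid still shut (value of joint gear_shift above 0.21 rad and y of lever_knob in the frame of marker_disc between -0.04 and 0.04 m and value of joint hopper_lid below 0.06 rad), for 0.2 s.
3. the start button is pushed down in that gear with the lid shut (all of step 2 and value of joint start_button above 0.0045 m), for 0.05 s.
At the end, for the whole second after the job is handed in: The lid is shut (within 0.06 rad), the lever stands in the far slot beside the disc (shift angle above 0.21 of 0.285 rad, knob within 40 mm sideways of the disc), the start button has come up again, and the cup stands upright within 30 mm of where it was (all of step 2 and value of joint start_button below 0.002 m and distance of crumb_cup from where it was at the start of the episode below 0.03 m and angle between crumb_cup's own z axis and vertical below 0.2 rad); the robot touches nothing.
It fails at once if the start button is pushed while the lever is not in the marked gear or the lid is open (value of joint start_button above 0.0045 m and not (value of joint gear_shift above 0.21 rad and y of lever_knob in the frame of marker_disc between -0.04 and 0.04 m and value of joint hopper_lid below 0.06 rad)).
It fails at once if the cup is knocked over or pushed away (distance of crumb_cup from where it was at the start of the episode above 0.05 m or angle between crumb_cup's own z axis and vertical above 0.5 rad).
It also fails if it takes over 51 s, if anything falls off the work surface, if the arm or the gripper's body presses on something with over 40 N, if the wrist force passes 120 N, or if a joint passes its speed limit or range.

## Working session

There is one attempt and no reset: what is moved stays moved. The work goes in short steps, Python scripts to look and compute and a tool call to move; the robot and the scene stay as the last step left them, time stands still between calls to the robot, and variables do not carry over. Pictures are saved under pics/ and viewed, at most 10 in all, crops included, and the job is handed in when it is done.

Besides the shell and the picture viewer there is one more tool, called after "Request:" as name(argument=value, ...) on one line, values as JSON. drive_tool: Moves the arm, as the interface text tells. Its arguments: {"type":"object","properties":{"targets":{"type":"array","items":{"type":"number"}},"newtons":{"type":"number"}},"required":["targets"]}

```bash
mkdir -p pics; cat > h.py <<'E'
import numpy as np, cv2
from scipy.spatial.transform import Rotation as R
from bench import status, capture, hand_in, spotter, r
def Rm(o):
    o=np.array(o,float)
    return o if o.shape==(3,3) else (R.from_quat(o).as_matrix() if o.size==4 else R.from_euler('xyz',o).as_matrix())
def cam(name):
    s=status.read_state(); c=capture(name)
    if 'mount' in c:
        T=np.eye(4);T[:3,:3]=Rm(s['orientation']);T[:3,3]=s['ee_pos'];M=T@np.array(c['mount']);c['P']=M[:3,3];c['Q']=M[:3,:3]
    else: c['P']=np.array(c['position']);c['Q']=Rm(c['orientation'])
    return c
def ray(c,px):
    d=np.array([(px[0]-c['cx'])/c['fx'],(px[1]-c['cy'])/c['fy']]);u=d.copy()
    for _ in range(20): u=d/(1+c['k1']*(u@u))
    return c['Q']@np.array([u[0],u[1],1])
def atz(c,px,z):
    v=ray(c,px);return c['P']+v*(z-c['P'][2])/v[2]
def proj(c,p):
    q=c['Q'].T@(np.array(p)-c['P']);u=q[:2]/q[2];u=u*(1+c['k1']*(u@u));return np.array([c['cx']+c['fx']*u[0],c['cy']+c['fy']*u[1]])
def tri(cs,pxs):
    A=np.zeros((3,3));b=np.zeros(3)
    for c,p in zip(cs,pxs):
        v=ray(c,p);v/=np.linalg.norm(v);M=np.eye(3)-np.outer(v,v);A+=M;b+=M@c['P']
    return np.linalg.solve(A,b)
E
python3 - <<'E'
from h import *
s=status.read_state();print(s)
for n in ['side','top']:
    c=cam(n);cv2.imwrite(f'pics/{n}0.png',c['image'][:,:,::-1])
    print(n,c['P'],c['orientation'],c['fx'],c['k1'])
    for l in ['grinder','gate_center','lever_knob','marker_disc','marker_bar','lid_hinge','lid_edge','start_button_top','crumb_cup','lever_pivot']:
        try:
            print(l,[(np.round(d['point'],1),round(d['confidence'],2)) for d in spotter.pinpoint(l,n)[:2]])
        except Exception as e: print(l,e)
E
```

```text
{'clock': 0.0, 'joint_positions': array([-1.38410667e+00,  2.45829482e-01,  1.55896444e+00, -1.76132042e-05,
        1.33870654e+00, -1.74065411e-01]), 'qd': array([-0.00038382,  0.00070706, -0.00140795,  0.00095537, -0.00097246,
       -0.00061529]), 'tau': array([ 1.36086604e-03, -4.15839601e+01, -3.14598477e+01,  6.84753782e-02,
        3.30552924e-02, -1.38061487e-04]), 'ee_pos': array([ 0.22935595, -0.60760147,  0.22336213]), 'orientation': array([-3.13971071e+00, -3.13533562e-04,  3.60758842e-01]), 'force': array([ 0.02029553, -0.74109396,  0.16825538]), 'torque': array([-0.00186461, -0.03039721, -0.02861162]), 'grasp_force': 0.0, 'grip_width': 0.09411556275571127}
side [0.34012022 0.7253319  0.50246917] [-2.01707157e+00 -2.01066543e-03 -2.90363296e+00] 413.3924184702924 -0.00206396532994652
grinder [(array([283.5, 199.5]), 0.37)]
gate_center [(array([301.7, 255.9]), 0.73), (array([308. , 199.4]), 0.6)]
lever_knob [(array([333.3, 159.4]), 0.83)]
marker_disc [(array([293.9, 186.9]), 0.4)]
marker_bar [(array([283. , 199.3]), 0.53)]
lid_hinge [(array([241.1, 211.8]), 0.62)]
lid_edge [(array([272.3, 166.9]), 0.88)]
start_button_top [(array([308.5, 196.4]), 0.72), (array([320.8, 233.8]), 0.54)]
crumb_cup [(array([370.5, 283.5]), 0.74)]
lever_pivot []
top [ 0.36983839 -0.03604085  0.98129963] [-2.96874732  0.02796101 -1.56539103] 504.78721454774944 -0.06433099416707176
grinder [(array([322.8, 192. ]), 0.64), (array([370.5, 188.9]), 0.56)]
gate_center [(array([374.7, 183.7]), 0.96)]
lever_knob [(array([378.1, 194.9]), 0.93), (array([325. , 187.4]), 0.16)]
marker_disc [(array([394.4, 148.7]), 0.47)]
marker_bar [(array([351.7, 147.9]), 0.52)]
lid_hinge [(array([282.4, 121.1]), 0.82)]
lid_edge [(array([272.5, 144.6]), 0.93)]
start_button_top [(array([278.7, 220.7]), 0.61)]
crumb_cup [(array([292.6, 277.2]), 0.57)]
lever_pivot [(array([372. , 191.4]), 0.71)]
```

View pics/top0.png

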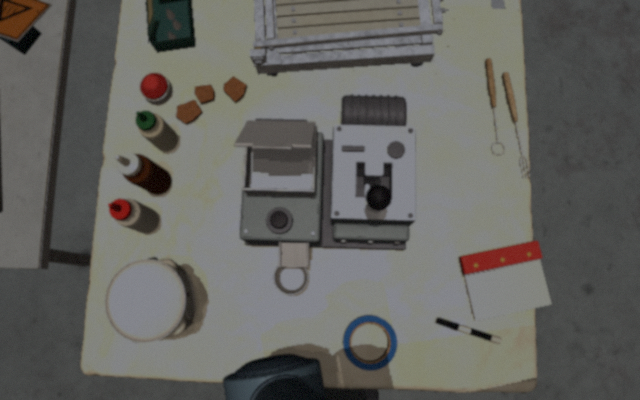

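View pics/side0.png

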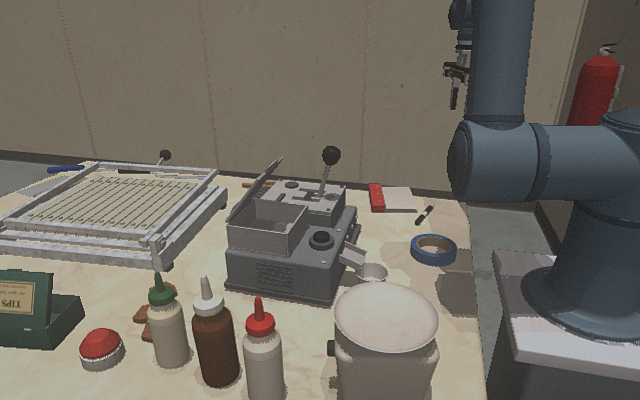

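The top view shows the disc at about (397,149), beyond the right far leg, and the bar at (353,148) on the left. The knob is at (378,196), the lid is open with its edge near (272,145), the button is at (279,220) and the cup at (292,279).

```bash
python3 - <<'E'
from h import *
t=cam('top');s=cam('side')
f=lambda p,z:np.round(atz(t,p,z),4)
gc=f((374.7,183.7),.11);b=f((278.7,220.7),.112);h=f((282.4,121.1),.14);d=f((397,149),.116);ba=f((353,148.5),.119)
print('gc',gc,'btn',b,'hinge',h,'disc',d,'bar',ba)
v=ba-d;print('yaw disc-bar',np.arctan2(-v[0],v[1]),np.hypot(*v[:2]))
sc=[f(p,.113) for p in [(337,130),(408,131),(414,217),(334,214)]];print(sc)
v=sc[0]-sc[1];print(np.arctan2(-v[0],v[1]));v=sc[0]-sc[3];print(np.arctan2(v[1],v[0]))
print('knob',tri([t,s],[(378.1,195.5),(332,156)]),'lidedge',tri([t,s],[(272.5,144.6),(272.3,166.9)]))
print('btn tri',tri([t,s],[(278.7,220.7),(320.8,233.8)]))
print('cup',f((292.6,279),.0),f((291,279),.033))
cv2.imwrite('pics/tc.png',cv2.resize(t['image'][85:305,220:430,::-1],None,fx=2.7,fy=2.7,interpolation=cv2.INTER_CUBIC))
E
```

```text
gc [ 0.5647 -0.1073  0.11  ] btn [0.4983 0.061  0.112 ] hinge [0.6705 0.0549 0.14  ] disc [ 0.6264 -0.1472  0.116 ] bar [ 0.6265 -0.0691  0.119 ]
yaw disc-bar -0.0012804090313923186 0.07810006402046032
[array([ 0.6629, -0.0409,  0.113 ]), array([ 0.6607, -0.168 ,  0.113 ]), array([ 0.5049, -0.1744,  0.113 ]), array([ 0.51  , -0.0355,  0.113 ])]
-0.017307476998603327
-0.03530252799428805
knob [ 0.52135765 -0.10439305  0.21000977] lidedge [0.59642796 0.05851566 0.23740125]
btn tri [0.50079496 0.06145967 0.11103749]
cup [0.401  0.0444 0.    ] [0.3999 0.0447 0.033 ]
```

View pics/tc.png

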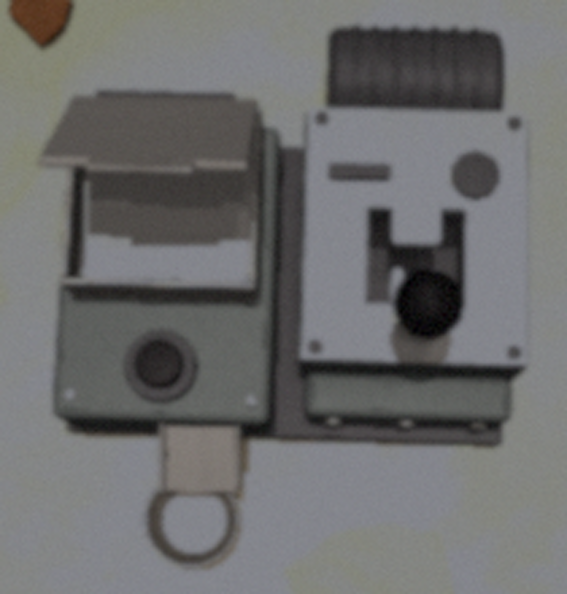

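Request:
drive_tool(targets=[0,0,-45,0,0,0.127,0,0,0,-45,0,0,0.127,0,0,0,-10,0,0,0.127,0,23,-42,0,0,0,0,0,23,-42,0,0,0,0,0,23,-42,0,0,0,0,0,23,-42,0,0,0,0,0,23,-42,0,0,0,0,0,23,-42,0,0,0,0,0,23,-42,0,0,0,0,0,23,-42,0,0,0,0,0,23,-42,0,0,0,0,0,23,-42,0,0,0,0,0,23,-42,0,0,0,0,0,23,-42,0,0,0,0,0,23,-42,0,0,0,0,0,23,-42,0,0,0,0,0,23,-42,0,0,0,0,0,23,-42,0,0,0,0,0,0,0,0,0,0,0,0])

```text
clock: 3.2
ee_pos: [0.6121, 0.0607, 0.3238]
orientation: [-3.14, 0.0, -0.014]
force: [-0.8, -0.3, -0.8]
grip_width: 0.0005
grasp_force: 0.0
```

Request:
drive_tool(targets=[0,0,30,0,0,0,0,0,0,30,0,0,0,0,0,0,11,0,0,0,0,-2,0,11,0,0,0,0,-4,0,11,0,0,0,0,-4,0,11,0,0,0,0,-5,0,11,0,0,0,0,-5,0,11,0,0,0,0,-5,0,11,0,0,0,0,-5,0,11,0,0,0,0,0,0,0,0,0,0,0])

```text
clock: 4.3
ee_pos: [0.5791, 0.0571, 0.174]
orientation: [-3.141, 0.004, -0.02]
force: [-0.4, 1.0, -0.4]
grip_width: 0.0005
grasp_force: 0.0
```

Request:
drive_tool(targets=[0,0,4,0,0,0,0,0,0,4,0,0,0,0,0,0,2,0,0,0,0,0,0,0,0,0,0,0])

```text
clock: 4.7
ee_pos: [0.581, 0.0569, 0.1662]
orientation: [-3.142, 0.0, -0.02]
force: [0.4, -0.4, 0.1]
grip_width: 0.0005
grasp_force: 0.0
```

```bash
python3 - <<'E'
from h import *
s=cam('side');cv2.imwrite('pics/s1.png',cv2.resize(s['image'][120:320,200:420,::-1],None,fx=2.5,fy=2.5))
print(status.read_state()['force'])
E
```

```text
[ 1.04249476 -0.18095003  0.65527522]
```

View pics/s1.png

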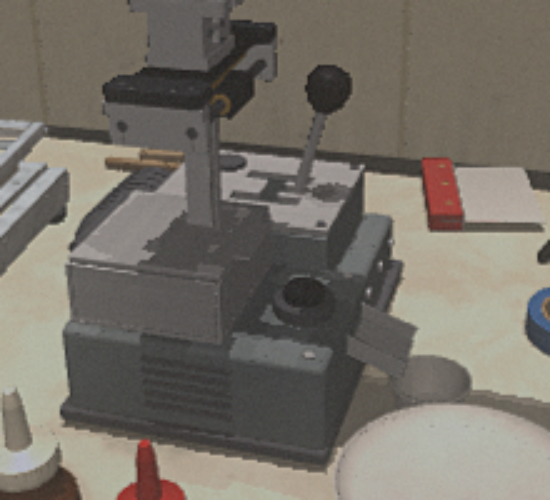

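The lid looks almost flat on the rim with the fingertips on it at about (205,225). I'll press on until there is a clear reaction force.

Request:
drive_tool(targets=[0,0,2,0,0,0,0,0,0,2,0,0,0,0,0,0,0,0,0,0,0,0,0,0,0,0,0,0])

```text
clock: 5.15
ee_pos: [0.5815, 0.0569, 0.1655]
orientation: [3.141, -0.001, -0.02]
force: [-6.4, 0.9, 14.6]
grip_width: 0.0006
grasp_force: 7.0
```

Request:
drive_tool(targets=[0,0,-45,0,0,0,0,0,0,-45,0,0,0,0.5,0,0,-45,0,0,0,1,-14,40,-15,0,0,0,1,-14,40,0,0,0,0,1,-14,40,0,0,0,0,1,-15,41,0,0,0,0,1,0,0,0,0,0,0,1,0,0,0,0,0,0,1])

```text
clock: 6.05
ee_pos: [0.5206, -0.1036, 0.3126]
orientation: [-3.141, -0.0, -0.022]
force: [-0.2, -0.5, 0.0]
grip_width: 0.0611
grasp_force: 0.0
```

```bash
python3 - <<'E'
from h import *
w=cam('wrist');cv2.imwrite('pics/w1.png',w['image'][:,:,::-1])
print(status.read_state()['ee_pos'],w['P'])
for l,z in [('lever_knob',.215),('gate_center',.11),('marker_disc',.113),('marker_bar',.113),('start_button_top',.112)]:
    for d in spotter.pinpoint(l,'wrist')[:2]: print(l,np.round(d['point'],1),round(d['confidence'],2),np.round(atz(w,d['point'],z),4))
s=cam('side')
for l in ['lid_edge','lever_knob']: 
    for d in spotter.pinpoint(l,'side')[:1]: print(l,d['point'],d['confidence'])
print('pred lid edge shut',proj(s,[.5605,.0571,.146]), 'knob pred',proj(s,[.521,-.104,.215]))
E
```

```text
[ 0.52085821 -0.10276754  0.31254391] [ 0.60326693 -0.1049756   0.47170218]
lever_knob [316.9 210.5] 0.67 [ 0.5209 -0.1013  0.215 ]
gate_center [320.1 137.8] 0.74 [ 0.5758 -0.1057  0.11  ]
marker_disc [352.5  89.1] 0.82 [ 0.6279 -0.1425  0.113 ]
marker_bar [282.2  87.5] 0.75 [ 0.6313 -0.0651  0.113 ]
start_button_top [182.5 200.7] 0.73 [0.5041 0.0645 0.112 ]
lid_edge [294.1, 213.9] 0.76
lever_knob [296.4, 211.9] 0.19
pred lid edge shut [292.11051973 213.1931292 ] knob pred [331.15531341 153.65886737]
```

View pics/w1.png

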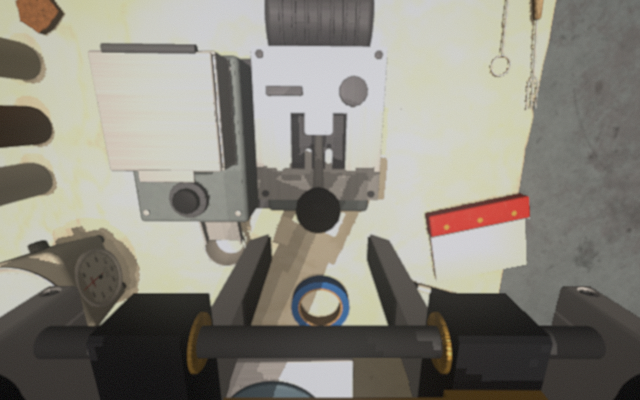

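The wrist view shows the lid shut, with the knob at (318,210) between the open fingers. The H-slot is at x 290–345, with its far ends at about row 113 and the disc at (353,91). Next I'll measure the slot centre from the leg ends.

```bash
python3 - <<'E'
from h import *
t=cam('top');w=cam('wrist')
for p in [(360,162.8),(360,196.9),(388,162.8),(367,176.5)]: print('top',p,np.round(atz(t,p,.113),4))
for p in [(297,113),(339,113),(290,113),(304,113),(319,135)]: print('wrist',p,np.round(atz(w,p,.113),4))
print(np.round([proj(w,[x,-.107,.113]) for x in (.565,.57,.576)],1))
cv2.imwrite('pics/w2.png',cv2.resize(w['image'][75:225,240:400,::-1],None,fx=4,fy=4,interpolation=cv2.INTER_CUBIC))
E
```

```text
top (360, 162.8) [ 0.602  -0.0815  0.113 ]
top (360, 196.9) [ 0.5404 -0.081   0.113 ]
top (388, 162.8) [ 0.6019 -0.1311  0.113 ]
top (367, 176.5) [ 0.577  -0.0936  0.113 ]
wrist (297, 113) [ 0.6041 -0.079   0.113 ]
wrist (339, 113) [ 0.6032 -0.1263  0.113 ]
wrist (290, 113) [ 0.6043 -0.0711  0.113 ]
wrist (304, 113) [ 0.604  -0.0869  0.113 ]
wrist (319, 135) [ 0.5794 -0.1033  0.113 ]
[[322.4 147.6]
 [322.4 143.3]
 [322.3 138. ]]
```

View pics/w2.png

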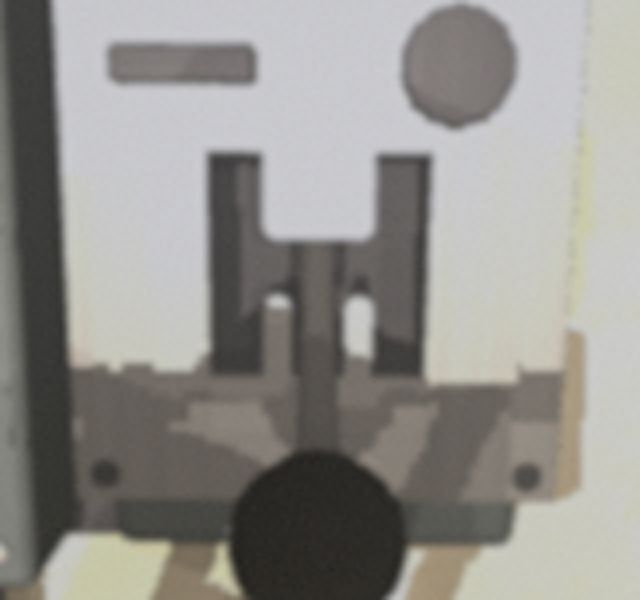

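The slot edges put the gate centre at about (0.571, -0.104), so b is about -0.25. I'll descend and grip the knob.

Request:
drive_tool(targets=[0,0,0,0,0,0,1,0,0,25,0,0,0,1,0,0,25,0,0,0,1,0,0,25,0,0,0,1,0,0,23,0,0,0,1,0,0,0,0,0,0,0.3,0,0,0,0,0,0,0.3,0,0,0,0,0,0,0.3,0,0,0,0,0,0,0.3,0,0,0,0,0,0,0.3], newtons=15)

```text
clock: 7.6
ee_pos: [0.5213, -0.1032, 0.2156]
orientation: [3.141, -0.002, -0.02]
force: [0.1, -0.8, 0.1]
grip_width: 0.0575
grasp_force: 0.0
```

Request:
drive_tool(targets=[0,0,0,0,0,0,0.3,0,0,0,0,0,0,0.3,0,0,0,0,0,0,0.3,0,0,0,0,0,0,0.3])

```text
clock: 8.0
ee_pos: [0.5208, -0.1029, 0.2147]
orientation: [-3.141, -0.0, -0.02]
force: [-0.4, 0.8, 1.7]
grip_width: 0.0393
grasp_force: 15.0
```

Request:
drive_tool(targets=[10,0,-2,0,0,0,0.3,10,0,-2,0,0,0,0.3,10,0,-1,0,0,0,0.3,10,0,-1,0,0,0,0.3,10,0,0,0,0,0,0.3,0,0,0,0,0,0,0.3,0,0,0,0,0,0,0.3])

```text
clock: 8.7
ee_pos: [0.5722, -0.1044, 0.2212]
orientation: [3.141, -0.002, -0.02]
force: [-0.0, 0.1, 4.2]
grip_width: 0.0396
grasp_force: 15.0
```

Request:
drive_tool(targets=[0,10,0,0,0,0,0.3,0,10,1,0,0,0,0.3,0,10,2,0,0,0,0.3,0,10,2,0,0,0,0.3,0,10,2,0,0,0,0.3,0,1,0,0,0,0,0.3,0,0,0,0,0,0,0.3])

```text
clock: 9.4
ee_pos: [0.5692, -0.1557, 0.2126]
orientation: [3.141, 0.001, -0.021]
force: [0.7, 0.4, -1.0]
grip_width: 0.0396
grasp_force: 15.0
```

Request:
drive_tool(targets=[10,0,0,0,0,0,0.3,10,0,1,0,0,0,0.3,10,0,1,0,0,0,0.3,10,-1,2,0,0,0,0.3,10,-1,2,0,0,0,0.3,7,0,2,0,0,0,0.3,0,0,0,0,0,0,0.3,0,0,0,0,0,0,0.3])

```text
clock: 10.2
ee_pos: [0.6264, -0.1539, 0.2055]
orientation: [-3.141, 0.003, -0.02]
force: [-5.4, -0.8, 0.9]
grip_width: 0.0397
grasp_force: 15.0
```

Request:
drive_tool(targets=[0,0,0,0,0,0,0.8,0,0,0,0,0,0,0.8,0,0,0,0,0,0,0.8,0,0,0,0,0,0,0.8,0,0,-25,0,0,0,0.8,0,0,-35,0,0,0,0.8,0,0,-35,0,0,0,0.8,-25,-40,-5,0,0,0,0,-25,-40,0,0,0,0,0,-25,-40,0,0,0,0,0,-26,-40,0,0,0,0,0,-26,-40,0,0,0,0,0,0,-15,0,0,0,0,0,0,0,0,0,0,0,0,0,0,0,0,0,0,0])

```text
clock: 11.7
ee_pos: [0.5044, 0.0632, 0.3057]
orientation: [3.141, -0.001, -0.02]
force: [-0.1, -0.1, -0.3]
grip_width: 0.0147
grasp_force: 0.0
```

```bash
python3 - <<'E'
from h import *
w=cam('wrist');s=cam('side');t=cam('top')
print(status.read_state()['ee_pos'])
for c,n,L in [(w,'wrist',[('start_button_top',.112),('lever_knob',.205),('marker_disc',.113)]),(t,'top',[('start_button_top',.112),('lever_knob',.205)]),(s,'side',[('lever_knob',.205),('start_button_top',.112)])]:
  for l,z in L:
    for d in spotter.pinpoint(l,n)[:1]: print(n,l,np.round(d['point'],1),round(d['confidence'],2),np.round(atz(c,d['point'],z),4))
a=np.vstack([w['image'],t['image']])
cv2.imwrite('pics/w3.png',cv2.resize(a,(512,600))[:,:,::-1] if False else np.hstack([cv2.resize(w['image'],(400,250)),cv2.resize(s['image'],(400,250))])[:,:,::-1])
E
```

```text
[0.50453601 0.06236715 0.30535912]
wrist start_button_top [318.4 189.9] 0.96 [0.4996 0.0643 0.112 ]
wrist lever_knob [597.3  54.6] 0.65 [ 0.6257 -0.1538  0.205 ]
wrist marker_disc [510.2  66.9] 0.63 [ 0.6297 -0.1416  0.113 ]
top start_button_top [374.  182.6] 0.64 [ 0.5662 -0.1059  0.112 ]
top lever_knob [410.7 133.9] 0.8 [ 0.6251 -0.1582  0.205 ]
side lever_knob [291.9 149.7] 0.88 [ 0.6205 -0.1385  0.205 ]
side start_button_top [320.3 239.8] 0.52 [0.4985 0.0846 0.112 ]
```

View pics/w3.png

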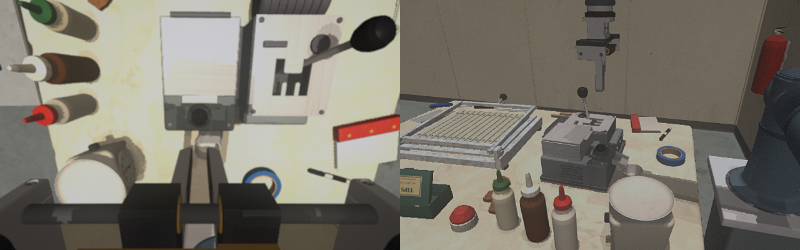

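The views confirm the lever is in the far right slot beside the disc (knob x about 0.6255, b about 0.275) and the lid is shut. The button is under the closed fingers at about (0.500, 0.063).

Request:
drive_tool(targets=[-4,0,40,0,0,0,0,0,0,40,0,0,0,0,0,0,40,0,0,0,0,0,0,35,0,0,0,0,0,0,14,0,0,0,0,0,0,0,0,0,0,0,0,0,3,0,0,0,0,0,0,3,0,0,0,0,0,0,0,0,0,0,0])

```text
clock: 13.1
ee_pos: [0.501, 0.0634, 0.1317]
orientation: [3.141, -0.002, -0.02]
force: [0.0, 1.4, -0.4]
grip_width: 0.0005
grasp_force: 0.0
```

Request:
drive_tool(targets=[0,0,3,0,0,0,0,0,0,3,0,0,0,0,0,0,2,0,0,0,0,0,0,0,0,0,0,0])

```text
clock: 13.5
ee_pos: [0.5013, 0.0634, 0.125]
orientation: [3.141, -0.002, -0.02]
force: [-5.3, 0.7, 14.6]
grip_width: 0.0004
grasp_force: 7.4
```

The button bottomed out at z 0.125 with 14.6 N. Now I'll release and retract.

Request:
drive_tool(targets=[0,0,0,0,0,0,0,0,0,-20,0,0,0,0,0,0,-40,0,0,0,0,0,0,-45,0,0,0,0,0,0,-45,0,0,0,0,0,0,0,0,0,0,0,0,0,0,0,0,0,0])

```text
clock: 14.2
ee_pos: [0.5005, 0.0635, 0.2733]
orientation: [3.141, -0.002, -0.02]
force: [-0.2, -1.2, -1.0]
grip_width: 0.0008
grasp_force: 0.0
```

```bash
python3 - <<'E'
from h import *
w=cam('wrist');t=cam('top')
for c,n,l,z in [(w,'wrist','lever_knob',.205),(w,'wrist','lid_edge',.146),(t,'top','crumb_cup',0)]:
    if n=='wrist' or 1:
        for d in spotter.pinpoint(l,n)[:1]: print(l,round(d['confidence'],2),np.round(atz(c,d['point'],z),4))
print(hand_in())
E
```

```text
lid_edge 0.97 [0.5571 0.0653 0.146 ]
crumb_cup 0.72 [0.4068 0.0408 0.    ]
the job is handed in; nothing more can be done
None
```

The job is handed in at about 14 s of the 51 s allowed: I shut the lid, put the lever in the far right slot beside the disc, then pushed the start button fully down and let go. I never touched the cup; the hand-in returned no verdict, and the last picture did not show the lever knob.

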